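Set a bench snap gauge to a master pin

TASK

Set the bench snap gauge to the turned pin that lies by itself on the bench: lay the pin on the gauge's work rest between the open jaws, parallel to the jaw faces, and let go; then gently slide the moving jaw shut until the pin is held against the dial's anvil and the dial pointer stands in the green sector, never driving it into the red. Then press the red cam lever fully down to lock the jaw, so that the pointer still stands in the green when you are clear, without disturbing the things lying round about.

Things in the scene. Friction and masses are not known exactly. Their poses are not given: they have to be found in the camera images.
- gauge: bench snap gauge: blue base plate 130 x 330 x 12 mm, fixed to the bench; origin: centre of its underside. Local y runs along its steel beam (22 mm wide, top 44 mm up, centred at x = +35 mm) from the moving jaw (-y) to the dial indicator (+y); local -x is the side the jaws reach out to, nearer the robot
- rest (a point): point on the flat top of the steel work rest (22 mm over the bench, 44 mm wide along x, 108 mm long along y), under the measuring line, about midway between the open jaws, with at least 40 mm free to each side along y. Axes as the gauge's. The pin belongs here, its axis along local x, its middle within 10 mm of this point along x
- jaw (a joint): moving jaw, m: its gap to the anvil if the dial's stem stood at its middle setting; 0 to 0.108, starts wide open at 0.102, falls as the jaw slides along local +y. About 7 N of drag; stays where it is left. Blade: 12 mm thick, x = -45 to +15 mm, 24 to 48 mm over the bench; slide block on the beam: 42 x 70 mm, top 52 mm over the bench
- thumb_lug (a point): middle of the outer (-y) face of the black thumb lug on the jaw's slide block: 24 mm wide, 10 mm thick along y, from 50 to 74 mm over the bench (this point 64 mm), 68.5 mm behind the jaw face. Push it along local +y. Behind it are only the beam (top 44 mm) and its end post (top 52 mm)
- pointer (a joint): dial pointer, rad, clockwise: 0 at rest, 0.3 rad per mm that the sprung anvil is pressed in (2 N, then 1 N per mm). Green sector 0.45 to 0.96, red from 1.35. Dial: black, 58 mm across, face up, 46 mm high, centre near gauge x -18, y +136 mm. The stem is clamped anywhere within 5 mm either way: anvil face (18 mm disc) at gauge y = 45 to 55 mm
- lever (a joint): red cam lever on the jaw's slide block that locks it to the beam, rad: 0 = pressed down flat, locked; starts raised, at most 0.95. It turns about a level axis along local y, at gauge x = +35 mm, 60 mm over the bench, 17 mm behind the jaw face, and folds down towards local -x
- lever_tip (a point): top of the round pad at the lever's free end, 15 mm across: 50 mm from the lever's axis, 68.5 mm over the bench when down. Press it down from above, following its arc
- master_pin: white turned steel pin lying on its side, by itself on the bench away from the tray, 23 mm diameter, 54 mm long, 0.13 kg. Origin: on its underside as it lay at first, 11.5 mm from its axis, at mid length; its own y is the pin's axis
- pin_mid (a point): the middle of the pin, on its axis
- deburr_tool: bystander: deburring tool, blue handle, 121 mm long, 17 mm thick. Leave it
- paint_marker: bystander: red and white paint marker, 152 mm long, 18 mm thick. Leave it
- loupe: bystander: small black eye loupe, 38 mm across, 28 mm tall. Leave it
- knurled_cap: bystander: black knurled cap nut, 46 mm across, 28 mm tall. Leave it
Mind the look-alikes: they are no part of the job. What is shaped like the master_pin but brown or orange is not meant.

How it is judged (in metres and radians):
On the way, in this order (a step that is already met when the one before it is completed fails the run):
1. the pin lies released on the work rest between the open jaws (z of pin_mid in the frame of rest between 0.009 and 0.014 m and x of pin_mid in the frame of rest between -0.014 and 0.014 m and contact force between master_pin and gauge above 0.3 N and contact force between the fingers and master_pin below 0.1 N and value of joint jaw above 0.06 m), for 0.2 s.
2. the jaw is slid shut on the pin and the pointer stands in the green, the lever still up (value of joint pointer between 0.45 and 0.96 rad and contact force between jaw and master_pin above 1.5 N and value of joint lever above 0.5 rad), for 0.3 s.
3. the lever is down (value of joint lever below 0.1 rad), for 0.2 s.
At the end, for the whole second after the job is handed in: The pin lies on the work rest, square between jaw and anvil (within 0.1 rad), its middle within 14 mm of the measuring line, pressed by the jaw with more than 1.5 N, the pointer in the green sector (0.42 to 0.99 rad), the lever down (under 0.1 rad), everything at rest (value of joint pointer between 0.42 and 0.99 rad and value of joint lever below 0.1 rad and contact force between jaw and master_pin above 1.5 N and z of pin_mid in the frame of rest between 0.009 and 0.014 m and x of pin_mid in the frame of rest between -0.014 and 0.014 m and angle between the y axis of master_pin and the x axis of gauge, either way round below 0.1 rad and linear speed of master_pin below 0.01 m/s); the robot touches nothing.
It fails at once if the pointer is driven into the red sector (value of joint pointer above 1.35 rad).
It fails at once if a bystander is moved by more than 25 mm (distance of any of deburr_tool, paint_marker, loupe, knurled_cap from where it was at the start of the episode above 0.025 m).
It also fails if it takes over 70 s, if anything falls off the work surface, if the arm or the gripper's body presses on something with over 40 N, if the wrist force passes 120 N, or if a joint passes its speed limit or range.

ROBOT

A 7-joint arm with a two-finger parallel gripper is mounted at the origin on a cart in front of the work surface, level with it; the furniture and walls round the work are solid. World frame = base frame: x ahead of the robot, y to its left, z up, the work surface at z = 0. Lengths are in mm, angles in rad, forces in N, time in s.
With the tool pointing down it reaches from about 400 to 900 mm from the base axis. Payload 5.6 kg.
Tool frame: the origin (TCP) lies midway between the tips of the shut fingers; the grasp point (between the pads) lies 19 mm behind it; x points along the fingers, y is the direction in which the jaws open and shut, and the axes are right-handed (so a half turn about x gives the same grasp; the last joint's range is limited). The gripper opens to 92 mm and grips with 3 to 60 N. Pads are 20 mm wide; open, the fingers measure 128 mm over their backs; the gripper's body (75 mm by 189 mm) begins 69 mm behind the grasp point.
Start: joints at [1.264, 0.468, -0.012, 1.603, 0.006, 1.071, -0.056], TCP at [169.444, -627.534, 175.392] pointing down, gripper open.
Joint ranges: [-2.53, 2.53], [-0.31, 2.02], [-1.57, 1.55], [0.28, 2.44], [-1.29, 4.43], [0.15, 1.84], [-2.92, 2.92]. Speed limits (rad/s): [2.57, 2.57, 3.14, 3.14, 3.14, 3.14, 3.14].

INTERFACE

Orientations are given as a rotation vector (axis times angle).
In Python, from cell import robot, grip, kin, viewer gives the robot as it stands. Calls block until the motion is done:
- robot.movep(position, orientation): joint-space move of the TCP to a pose.
- robot.servo_line(position, feed=150, rotation=None): straight line of the TCP; rotation=None keeps the orientation; feed is the mean speed in mm/s.
- robot.goto_joints(angles): joint-space move.
- grip(opening, newtons=None): opening from 0.0 (shut) to 1.0 (fully open); newtons is the grip in N (None keeps the last); returns when the fingers have stopped.
- robot.hold(seconds).
- kin.ik(position, orientation): joint angles nearest the present ones, or None.
- robot.observe(): the state.
- viewer.read_camera(name): name is "scene" or "top"; returns the picture (480x640x3 uint8, red, green, blue); there is no depth.
- viewer.camera_info(name): a dict with "camera_matrix" (3x3 intrinsics, pixels), "R" (3x3) and "t" (3): a world point X has camera coordinates R X + t. Camera axes: x right, y down, z forward; pixel columns grow to the right and rows downward; lengths in mm; the calibration is good to about 2 mm. A picture is of the moment at which its call begins. camera_info takes no time and is no camera call.
A pose or a line that the arm cannot do raises robot.IKError and nothing moves.
- robot.job_done(): hands the job in, once; it reports no verdict.
Trained networks look in the newest picture that a camera, given by its name, has taken for a name from the list of things; names that differ only in an ending like _2 or _b are one class to them, and where a whole thing is asked for, a point or a joint stands for the part that bears it (a point fixed in the world has none). Each returns a list of dicts, best first, with "confidence" (0 to 1); they miss things now and then, are a little off and sometimes report something else, mostly with a low value. They report only what shows in the picture. A call takes as long as a camera call. They do not tell look-alikes from the thing itself.
- viewer.silhouettes(name, camera): "mask" (480x640 bool, what is visible of it).
- viewer.pinpoint(name, camera): "at" ([x, y, z] in mm, in the coordinates of the camera as it stood for that picture, good to about 4 mm: a listed point, or the origin of a listed thing).
The state is a dict: "t": time; "joints": joint angles; "joint_velocities": joint speeds; "joint_torque": joint torques, N m; "tcp_pos": TCP position; "tcp_rot": TCP orientation; "contact_force": force on the tool from outside, world axes, zero at the start; "wrist_torque": the same for the moment, N m; "grip_width": opening from 0.0 (shut) to 1.0 (fully open).
Only numpy, scipy, OpenCV 4.12 (cv2) and the standard library are available. Lean on these libraries where they do the work, as an engineer would, in place of code of your own. Each camera call takes 0.05 s, during which the arm holds its last target. There are 200 camera calls.

## Working session

There is one attempt and no reset: what is moved stays moved. The work goes in short steps, each a Python script; the robot and the scene stay as the last script left them, time stands still between calls to the robot, and variables do not carry over. Pictures are saved under pics/ and viewed, about 8 in all and at most 12, crops included, and the job is handed in when it is done.

```bash
ls; mkdir -p pics; cat > h.py <<'E'
import numpy as np, cv2
from cell import robot, grip, kin, viewer
def pic(cam,fn):
    im=viewer.read_camera(cam); cv2.imwrite('pics/'+fn,im[:,:,::-1]); return im
def w(cam,p):
    i=viewer.camera_info(cam); return np.array(i['R']).T@(np.array(p)-np.array(i['t']))
def px(cam,P):
    i=viewer.camera_info(cam); c=np.array(i['camera_matrix'])@(np.array(i['R'])@np.array(P,float)+np.array(i['t'])); return c[:2]/c[2]
def ray(cam,uv,z):
    i=viewer.camera_info(cam);R=np.array(i['R']);d=R.T@np.linalg.inv(i['camera_matrix'])@np.array([uv[0],uv[1],1.]);o=-R.T@np.array(i['t'])
    return o+d*(z-o[2])/d[2]
E
python3 - <<'E'
from h import *
a=pic('scene','s0.png');b=pic('top','t0.png')
for c in('scene','top'):
    for n in('gauge','rest','thumb_lug','lever_tip','master_pin','pin_mid','deburr_tool','paint_marker','loupe','knurled_cap'):
        try:
            for d in viewer.pinpoint(n,c)[:4]:
                P=w(c,d['at']);print(c,n,round(d['confidence'],2),P.round(1),px(c,P).round())
        except Exception as e: print(c,n,e)
print({k:v for k,v in robot.observe().items() if k in('t','tcp_pos','tcp_rot','contact_force','grip_width')})
E
```

```text
pics
scene gauge 0.8 [ 6.004e+02  5.690e+01 -1.000e-01] [323. 264.]
scene rest 0.78 [582.1  56.   21.7] [331. 259.]
scene rest 0.34 [774.7 -91.1   2.2] [294. 204.]
scene thumb_lug 0.72 [633.1 -64.9  66.2] [338. 206.]
scene thumb_lug 0.6 [689.9 304.2   1.6] [219. 321.]
scene thumb_lug 0.55 [ 6.454e+02 -1.863e+02  3.000e-01] [358. 201.]
scene lever_tip 0.57 [607.   -7.8 105.2] [336. 209.]
scene lever_tip 0.45 [6.874e+02 3.050e+02 1.000e-01] [220. 322.]
scene master_pin 0.94 [4.316e+02 2.898e+02 2.000e-01] [337. 372.]
scene master_pin 0.87 [468.4 371.4  -1.9] [295. 397.]
scene master_pin 0.79 [444.4 160.8  -0.8] [365. 323.]
scene master_pin 0.59 [467.1  69.4   1.3] [376. 289.]
scene pin_mid 0.95 [432.8 290.1  16.5] [337. 366.]
scene pin_mid 0.88 [473.4 374.4  15.9] [291. 390.]
scene pin_mid 0.76 [462.3  72.1  12.2] [377. 287.]
scene pin_mid 0.53 [444.9 165.1  13.9] [364. 319.]
scene deburr_tool 0.76 [776.  -90.4   1.3] [293. 205.]
scene deburr_tool 0.31 [469.9 373.2  -1.6] [294. 397.]
scene paint_marker 0.64 [416.8 -90.    2.4] [429. 253.]
scene loupe 0.96 [690.9 303.9   2. ] [219. 321.
[... 691 characters left out ...]
 pin_mid 0.66 [443.2 162.   15. ] [290. 322.]
top pin_mid 0.64 [429.3 289.1  11.3] [224. 329.]
top pin_mid 0.52 [471.9 379.   14.6] [177. 306.]
top deburr_tool 0.84 [771.8 -92.5   2.7] [422. 154.]
top paint_marker 0.8 [419.6 -89.9  -0.6] [421. 335.]
top loupe 0.61 [583.3  49.8  23.2] [349. 249.]
top loupe 0.55 [ 6.897e+02  3.037e+02 -3.000e-01] [220. 195.]
top knurled_cap 0.95 [ 643.1 -185.1    0.8] [469. 220.]
top knurled_cap 0.51 [471.7 381.5  12.6] [176. 306.]
{'t': 1.1, 'tcp_pos': array([ 169.44226487, -627.52443177,  175.38029648]), 'tcp_rot': array([ 2.08061267,  0.27593471, -2.08067448]), 'contact_force': array([-0.05180438,  0.01493954,  0.94042832]), 'grip_width': 0.999681111452225}
```

```bash
python3 - <<'E'
import cv2,numpy as np
a=cv2.imread('pics/t0.png');s=cv2.imread('pics/s0.png')
cv2.imwrite('pics/c0.png',cv2.resize(a[140:360,150:490],None,fx=2.35,fy=2.35,interpolation=cv2.INTER_CUBIC))
cv2.imwrite('pics/c1.png',cv2.resize(s[180:420,190:450],None,fx=2.5,fy=2.5,interpolation=cv2.INTER_CUBIC))
E
```

```text
(no output)
```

View pics/c0.png

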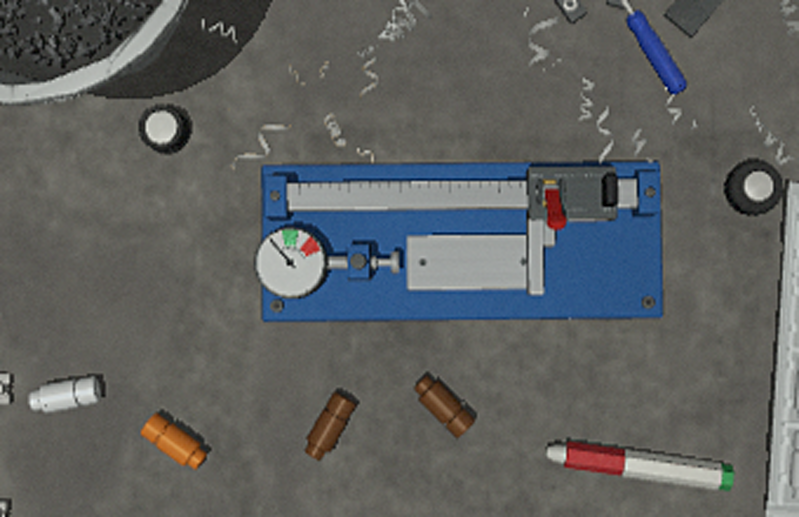

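View pics/c1.png

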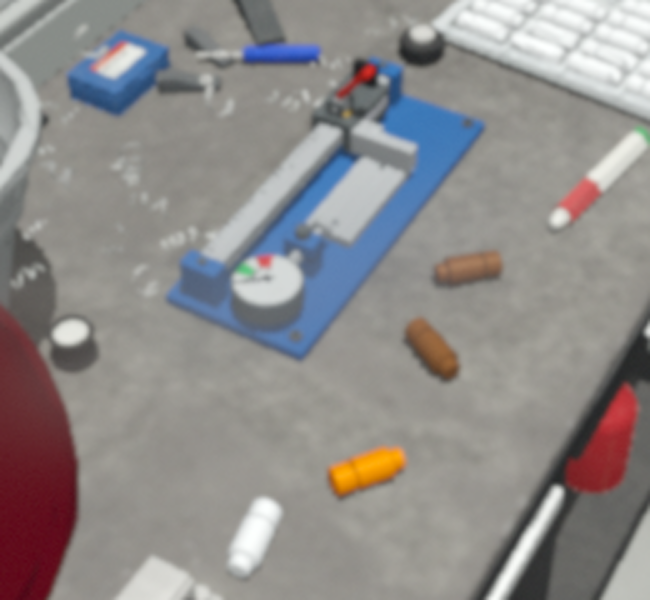

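```bash
python3 - <<'E'
from h import *
t=cv2.imread('pics/t0.png')
cv2.imwrite('pics/c2.png',cv2.resize(t[260:350,110:230],None,fx=5,fy=5,interpolation=cv2.INTER_CUBIC))
hsv=cv2.cvtColor(t,cv2.COLOR_BGR2HSV)
m=cv2.inRange(hsv,(100,120,60),(125,255,255)); m[:200]=0; m[290:]=0
m2=cv2.morphologyEx(m,cv2.MORPH_CLOSE,np.ones((25,25)))
c=max(cv2.findContours(m,0,1)[0],key=cv2.contourArea)
# base plate edges: front edge (max row) & its corners
h=cv2.convexHull(c)[:,0]; print('box',cv2.minAreaRect(c)); 
ys,xs=np.nonzero(m)
fr=[(x,ys[xs==x].max()) for x in range(270,425) if (xs==x).any()]
p=np.array([ray('top',(x,y+.5),12)[:2] for x,y in fr]); k=np.polyfit(p[:,1],p[:,0],1); r=p[:,0]-np.polyval(k,p[:,1]); ok=abs(r)<2
k=np.polyfit(p[ok,1],p[ok,0],1); print('front edge x(y)',k, ok.mean(), 'yaw',-np.arctan(k[0]))
print('front x at y=50',np.polyval(k,50))
for nm,row in(('L',min),('R',max)):
    e=[(row(xs[ys==y])+(0.5 if nm=='R' else -.5),y) for y in range(258,272)]; q=np.array([ray('top',u,12)[:2] for u in e]);print(nm,np.median(q,0))
for cam in('scene','top'):
    viewer.read_camera(cam)
    for d in viewer.silhouettes('master_pin',cam):
        mk=d['mask']; yy,xx=np.nonzero(mk); print(cam,round(d['confidence'],2),xx.mean(),yy.mean(),mk.sum())
        P=np.array([ray(cam,u,11.5)[:2] for u in zip(xx,yy)]); w_,v=np.linalg.eigh(np.cov(P.T)); c=P.mean(0); a=(P-c)@v[:,1]; b=(P-c)@v[:,0]
        print('  c',c.round(1),'axis ang',np.degrees(np.arctan2(v[1,1],v[0,1])).round(1),'len',np.ptp(a).round(),np.ptp(b).round(),'mid',(c+v[:,1]*(a.max()+a.min())/2+v[:,0]*(b.max()+b.min())/2).round(1))
E
```

```text
box ((346.121337890625, 242.29638671875), (66.47895050048828, 169.70838928222656), 89.35625457763672)
front edge x(y) [-1.67889310e-02  5.33913727e+02] 1.0 yaw 0.016787353890173107
front x at y=50 533.0742804447834
L [553.05551541 218.5029825 ]
R [ 554.9638182  -108.98390504]
scene 0.81 362.79787234042556 317.9078014184397 282
  c [448.9 160.8] axis ang 146.5 len 65.0 25.0 mid [448.5 161.3]
scene 0.78 377.64814814814815 286.23333333333335 270
  c [463.7  68.3] axis ang 48.3 len 58.0 32.0 mid [464.1  68.4]
scene 0.72 290.90745501285346 394.39331619537273 389
  c [471.4 378.6] axis ang 103.8 len 64.0 24.0 mid [471.8 378.6]
scene 0.67 335.86772486772486 367.41269841269843 378
  c [434.1 290. ] axis ang 57.4 len 58.0 29.0 mid [433.3 289.1]
top 0.88 177.74842767295598 307.44025157232704 318
  c [469.8 378.2] axis ang 100.6 len 57.0 22.0 mid [469.7 378.8]
top 0.88 338.47330960854094 312.52669039145906 281
  c [462.   69.8] axis ang 45.3 len 53.0 20.0 mid [462.   70.7]
top 0.72 223.47260273972603 327.25 292
  c [432.7 289.7] axis ang 55.5 len 53.0 21.0 mid [432.5 289.1]
top 0.58 289.7570621468927 320.8333333333333 354
  c [445.6 163. ] axis ang 150.7 len 57.0 25.0 mid [445.1 163.1]
```

View pics/c2.png

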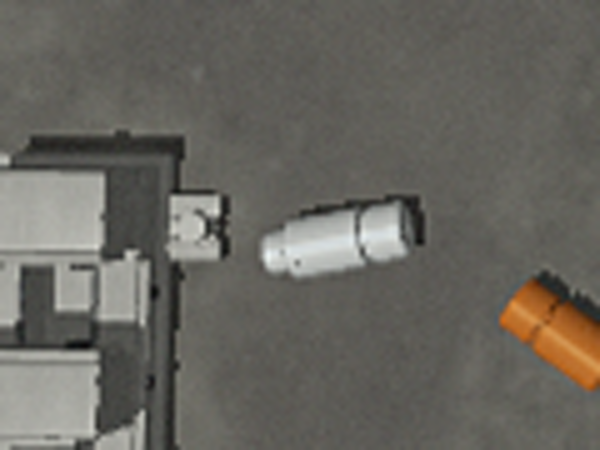

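White pin at top-camera (178,307). Look-alikes rejected: orange (223,327), brown (290,321) and brown (338,312). The white piece at (149,305) is part of the tray's edge. I'll grip with the tool tilted so the body stays away from the raised lever.

```bash
cat >> h.py <<'E'
from scipy.spatial.transform import Rotation as Ro
YAW=.0168; O=np.array([598,55.5,0.])
gx=np.array([np.cos(YAW),np.sin(YAW),0]); gy=np.array([-np.sin(YAW),np.cos(YAW),0]); ez=np.array([0,0,1.])
G=lambda x,y,z:O+x*gx+y*gy+z*ez
T=np.radians(15)
def ori(d,s,tilt=T):
    "fingers down leaning forward along d; opening axis perpendicular to d; s=+-1"
    a=-ez*np.cos(tilt)+d*np.sin(tilt); o=s*np.cross(ez,d)
    return Ro.from_matrix(np.column_stack([a,o,np.cross(a,o)])).as_rotvec(), a
PIN=np.array([470.5,378.7,11.5]); dp=np.array([np.cos(np.radians(102)),np.sin(np.radians(102)),0])
E
python3 - <<'E'
from h import *
for s in(1,-1):
    for nm,p,d,t in(('pickhi',PIN+[0,0,180],dp,T),('pick',PIN,dp,T),('place',G(-16,-1,34),gx,T),('placehi',G(-16,-1,220),gx,T),('lugA',G(35,-140,57),-gy,0),('lugB',G(35,-40,57),-gy,0),('lug2',G(35,-140,57),gx,0),('tip',G(-10,0,65),gx,0)):
        r,a=ori(d,s,t); q=kin.ik(p+7*a,r); print(s,nm,None if q is None else np.round(q,2))
print(robot.observe()['t'])
E
```

```text
1 pickhi [ 0.3   0.75 -1.32  1.76  0.6   1.05  2.2 ]
1 pick [ 0.28  1.16 -1.34  1.87  1.13  1.    1.9 ]
1 place [ 0.2   0.5  -0.45  2.08  0.65  0.42  0.84]
1 placehi [ 0.64  0.32 -0.97  1.91  0.45  0.83  1.05]
1 lugA [ 0.53  0.7  -0.64  1.68  0.51  0.93 -0.29]
1 lugB [ 0.36  0.68 -0.62  1.7   0.48  0.91 -0.44]
1 lug2 [ 0.58  0.73 -0.72  1.68  0.57  0.95  1.23]
1 tip [ 0.42  0.66 -0.78  1.8   0.57  0.92  0.97]
-1 pickhi [ 0.14  0.54 -0.98  1.77  0.27  0.93 -0.67]
-1 pick [-0.09  0.7  -0.66  1.89  0.31  0.58 -0.64]
-1 place [ 0.08  0.47 -0.3   2.08  0.49  0.38 -2.17]
-1 placehi [ 0.52  0.27 -0.81  1.92  0.36  0.81 -2.01]
-1 lugA [-0.72  1.07  1.33  1.77 -1.1   1.27 -2.2 ]
-1 lugB [-0.88  1.06  1.33  1.79 -1.1   1.26 -2.35]
-1 lug2 [ 0.27  0.61 -0.26  1.7   0.2   0.85 -1.63]
-1 tip [ 0.24  0.58 -0.52  1.81  0.37  0.84 -2.01]
1.3
```

```bash
python3 - <<'E'
from h import *
r,a=ori(dp,-1)
st=lambda m:(lambda o:print(m,round(o['t'],2),o['tcp_pos'].round(1),np.round(o['contact_force'],1),round(o['grip_width'],3),np.round(o['joints'],2)))(robot.observe())
p=robot.observe()['tcp_pos']
robot.servo_line(p+[0,0,100],feed=200); st('up')
robot.movep(PIN+7*a+[0,0,140],r); st('hi')
grip(0.6)
robot.servo_line(PIN+7*a+[0,0,0],feed=120); st('down')
grip(0.0,20); st('shut')
robot.servo_line(PIN+7*a+[0,0,150],feed=150); st('lift')
pic('top','t1.png');pic('scene','s1.png')
E
```

```text
up 1.95 [ 169.2 -626.9  274.3] [ 0.   0.9 -0.5] 0.999 [ 1.26  0.39 -0.01  1.49  0.    1.26 -0.05]
hi 5.59 [470.8 379.8 144.7] [0.7 0.6 0.1] 1.001 [-0.01  0.5  -0.76  1.81  0.14  0.83 -0.56]
down 7.6 [470.7 380.9   5.5] [0.4 1.2 0.3] 0.6 [-0.11  0.69 -0.63  1.89  0.27  0.58 -0.61]
shut 8.48 [470.1 380.5   4.7] [0.6 0.3 1.2] 0.005 [-0.11  0.69 -0.63  1.89  0.27  0.58 -0.61]
lift 9.63 [469.6 379.9 153.8] [0.5 0.5 0.4] 0.002 [-0.    0.49 -0.77  1.8   0.14  0.85 -0.56]
```

```bash
python3 - <<'E'
from h import *
print(px('top',PIN),px('scene',PIN),px('scene',robot.observe()['tcp_pos']))
s=cv2.imread('pics/s1.png');t=cv2.imread('pics/t1.png')
a=cv2.resize(s[300:480,190:390],(600,540),interpolation=2)
cv2.imwrite('pics/c3.png',a)
robot.servo_line(robot.observe()['tcp_pos']+[0,-160,60],feed=250)
t=pic('top','t2.png')
for d in viewer.silhouettes('master_pin','top'): 
    yy,xx=np.nonzero(d['mask']); print(xx.mean(),yy.mean(),len(xx))
for d in viewer.pinpoint('pin_mid','top'): print(w('top',d['at']).round(1),d['confidence'])
E
```

```text
[177.50751392 307.07534277] [291.34890504 394.54382995] [287.44897774 340.73519946]
177.58620689655172 307.1522988505747 348
214.21333333333334 321.72 75
345.29411764705884 315.0705882352941 85
[463.9  70.5   9.6] 0.48
[430.9 288.2  10.8] 0.43
```

View pics/c3.png

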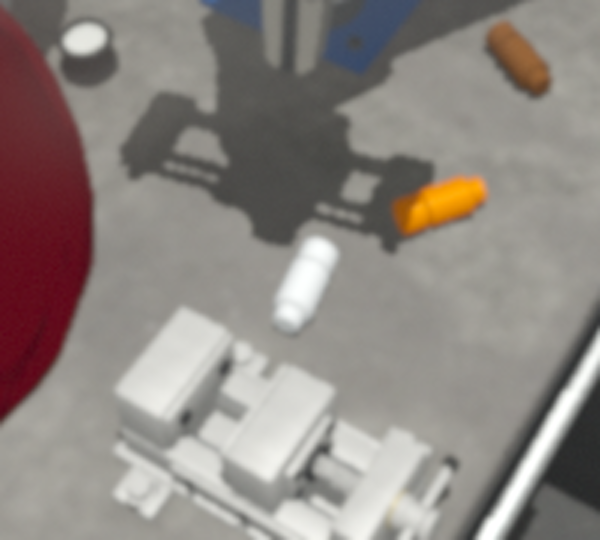

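The grip closed on nothing, and the pin has not moved. The fingertips also show higher in the picture than the projected TCP. I'll check that before trying again.

```bash
python3 - <<'E'
from h import *
o=robot.observe(); print(o['t'],o['tcp_pos'].round(1),Ro.from_rotvec(o['tcp_rot']).as_matrix().round(3).tolist())
s=pic('scene','s3.png'); t=cv2.imread('pics/t1.png').copy(); s=s[:,:,::-1].copy()
R=Ro.from_rotvec(o['tcp_rot']).as_matrix()
im=[]
for cam,I,P in(('top',t,np.array([469.6,379.9,153.8])),('scene',s,o['tcp_pos'])):
    u=px(cam,P); v=px(cam,P-100*R[:,0]); print(cam,u,v)
    x,y=int(u[0]),int(u[1]); x0,y0=max(0,min(x-100,440)),max(0,min(y-120,240))
    c=cv2.resize(I[y0:y0+240,x0:x0+200],(400,480),interpolation=2)
    for q,col in((u,(0,255,0)),(v,(255,255,0))): cv2.drawMarker(c,(int((q[0]-x0)*2),int((q[1]-y0)*2)),col,0,14,1)
    print(x0,y0); im.append(c)
cv2.imwrite('pics/c4.png',np.hstack(im))
E
```

```text
10.7167 [468.7 221.7 213.3] [[-0.055, 0.978, 0.203], [0.254, 0.211, -0.944], [-0.966, -0.001, -0.26]]
top [152.21008157 312.52858688] [147.74021213 313.2443777 ]
52 192
scene [339.30476168 253.78967969] [344.901977   197.52704634]
239 133
```

View pics/c4.png

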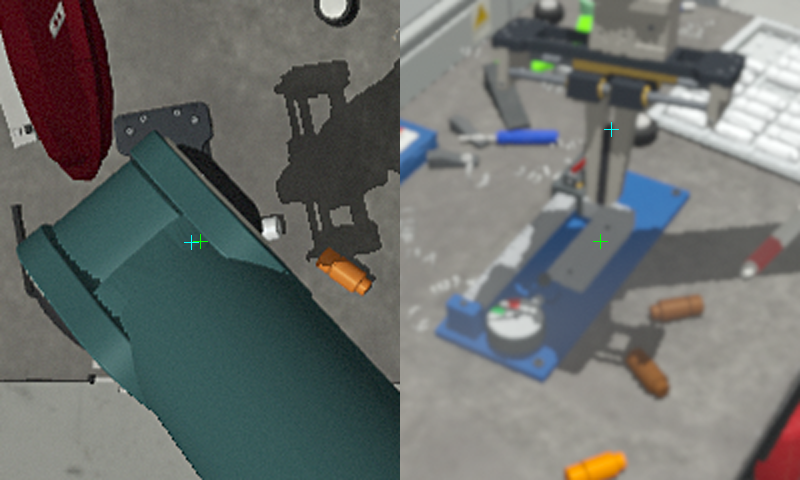

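In the scene picture the tips are at about (341,233), against a projected TCP at (339,254). So the real tips sit about 35 mm short of the reported TCP. A gentle touch on bare bench will measure it.

```bash
python3 - <<'E'
from h import *
r,a=ori(dp,-1,0.)
robot.servo_line([468,222,60],feed=250,rotation=r)
robot.servo_line([468,222,-8],feed=120)
f0=robot.observe()['contact_force']
z=-8
while z>-60:
    z-=2; robot.servo_line([468,222,z],feed=40)
    o=robot.observe(); df=o['contact_force']-f0
    if abs(df[2])>3: break
print('z cmd',z,o['tcp_pos'].round(1),df.round(1),o['t'])
s=pic('scene','s4.png')
robot.servo_line([468,222,z+30],feed=150)
P=robot.observe()['tcp_pos']; print(P,px('scene',P),px('scene',P+[0,0,-z]))
x,y=px('scene',P).astype(int)
s=pic('scene','s5.png')[:,:,::-1]
c=cv2.resize(np.ascontiguousarray(s[y-80:y+40,x-60:x+60]),(480,480),interpolation=2)
for k,col in((0,(0,255,0)),(-z,(255,255,0))):
    q=px('scene',P+[0,0,k]); cv2.drawMarker(c,(int((q[0]-x+60)*4),int((q[1]-y+80)*4)),col,0,14,1)
cv2.imwrite('pics/c5.png',c)
E
```

```text
z cmd -40 [468.2 222.1 -38.8] [-2.8 -2.  13.6] 16.25
[468.61659232 222.05651885  -9.73929366] [337.98287077 342.0422475 ] [338.18332854 327.97269153]
```

View pics/c5.png

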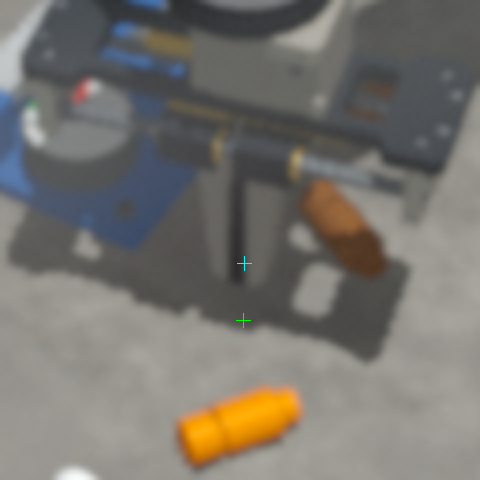

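Contact came at reported z ≈ -38.5, and the picture agrees: tips at crop (240,283) around the corrected mark. So the real tip lies 38 mm behind the reported TCP along the tool axis. I'll correct for that and grasp again.

```bash
cat >> h.py <<'E'
L=38.  # reported TCP lies this far beyond the real tips
def st(m):
    o=robot.observe();print(m,round(o['t'],2),o['tcp_pos'].round(1),np.round(o['contact_force'],1),round(o['grip_width'],3)); return o
E
python3 - <<'E'
from h import *
r,a=ori(dp,-1); A=(7+L)*a
robot.servo_line(robot.observe()['tcp_pos']+[0,0,90],feed=250)
robot.movep(PIN+A+[0,0,70],r); grip(0.6)
st('hi'); robot.servo_line(PIN+A,feed=100); st('down')
grip(0.0,20); o=st('shut')
if o['grip_width']>.1:
    robot.servo_line(PIN+A+[0,0,150],feed=200); st('lift')
    r2,a2=ori(gx,-1); robot.movep(G(-16,-1,33.5)+(7+L)*a2+[0,0,110],r2); st('above')
    pic('top','t6.png');s=pic('scene','s6.png')[:,:,::-1]
    c=cv2.resize(np.ascontiguousarray(s[130:330,230:480]),(750,600),interpolation=2); cv2.imwrite('pics/c6.png',c)
E
```

```text
hi 18.81 [468.1 390.1  38. ] [-0.  -0.1 -0.6] 0.597
down 19.66 [468.3 390.6 -31.6] [ 0.3 -1.2 -0.3] 0.6
shut 20.24 [468.2 390.1 -31.8] [-0.  -1.7  2.4] 0.259
lift 21.14 [467.4 389.2 116.8] [-0.4 -1.2 -1.8] 0.255
above 22.43 [593.3  55.7  99.4] [ 0.2  0.2 -1.2] 0.26
```

View pics/c6.png

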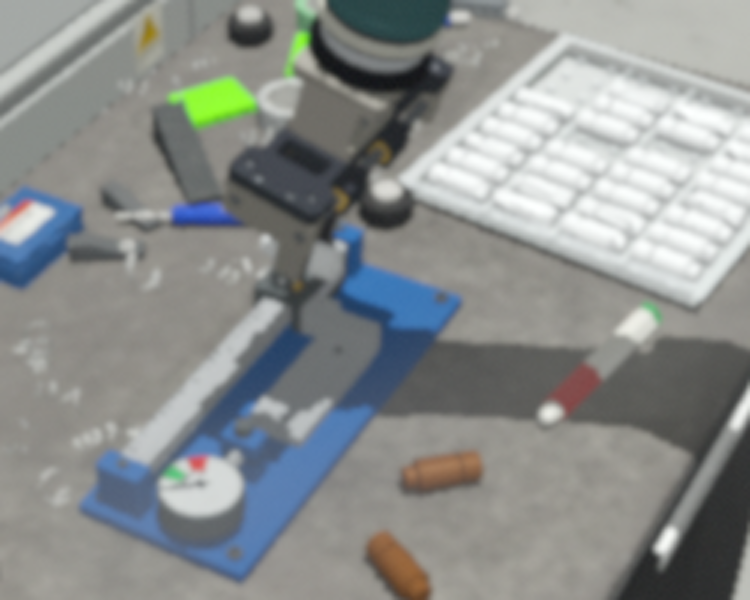

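```bash
python3 - <<'E'
from h import *
print('pin predicted px',px('scene',G(-16,-1,143.5)))
r2,a2=ori(gx,-1); B=G(-16,-1,33.5)+(7+L)*a2
robot.servo_line(B+[0,0,4],feed=90); f0=st('low')['contact_force']
z=4
while z>-2.5:
    z-=1; robot.servo_line(B+[0,0,z],feed=25); f=robot.observe()['contact_force']-f0
    if f[2]>2: break
st('z %g'%z); print(f.round(1))
grip(0.50,10); st('open')
robot.servo_line(B-a2*40+[0,0,z],feed=100)
robot.servo_line(B-a2*40+[-60,0,110],feed=250); st('clear')
pic('top','t7.png');s=pic('scene','s7.png')[:,:,::-1]
for cam in('top','scene'):
  viewer.read_camera(cam)
  for n in('pin_mid','rest','lever_tip','thumb_lug'):
    for d in viewer.pinpoint(n,cam)[:3]:
        P=w(cam,d['at']); e=P-O; print(cam,n,round(d['confidence'],2),'gauge',np.round([e@gx,e@gy,P[2]],1))
c=cv2.resize(np.ascontiguousarray(s[180:300,250:410]),(800,600),interpolation=2); cv2.imwrite('pics/c7.png',c)
E
```

```text
pin predicted px [331.37426292 213.51976487]
low 23.85 [594.2  54.5  -5.3] [-0.3 -0.1 -1.4] 0.25
z 0 24.85 [593.9  54.5  -9.8] [ 0.1 -0.1  0.8] 0.253
[0.4 0.  2.2]
open 25.37 [593.7  54.4 -10. ] [-0.3  0.9  0.8] 0.498
clear 26.57 [523.3  54.  137.9] [-0.5 -0.  -0.8] 0.5
top pin_mid 0.88 gauge [-13.2   3.2  34.1]
top pin_mid 0.56 gauge [-162.9  231.7   13.2]
top pin_mid 0.53 gauge [-154.   106.7   10.8]
top rest 0.6 gauge [-12.5  -1.   23. ]
top lever_tip 0.49 gauge [ 10.8 -72.8 102.3]
top thumb_lug 0.73 gauge [  32.3 -118.4   64.6]
scene pin_mid 0.66 gauge [-152.8  112.3   13.4]
scene pin_mid 0.57 gauge [-161.6  236.4   14.2]
scene pin_mid 0.56 gauge [-135.9   19.8   12.8]
scene rest 0.86 gauge [-15.4   1.3  22.3]
scene lever_tip 0.45 gauge [  9.2 -64.5 106.4]
scene thumb_lug 0.73 gauge [  35.5 -121.8   68.4]
```

View pics/c7.png

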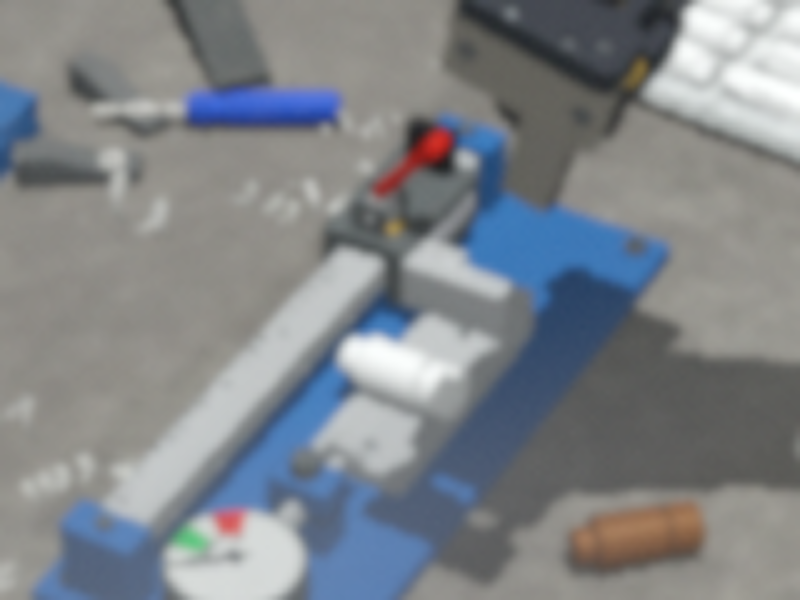

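The pin is released, square on the rest, at crop (405,375) between the open jaws. Before pushing, I'll test a dial reader on pictures already saved.

```bash
cat >> h.py <<'E'
def dial(cam,I,fn=None,c=(-18,136)):
    "rectified dial face; returns dark-ray angle and green/red sector angles (rad, clockwise from gauge +y, seen from above)"
    S=8; src=[];dst=[]
    for x,y in((-30,-30),(30,-30),(30,30),(-30,30)):
        src.append(px(cam,G(c[0]+x,c[1]+y,46))); dst.append((240+y*S,240-x*S)) # u=gauge y, v=-gauge x
    M=cv2.getPerspectiveTransform(np.float32(src),np.float32(dst)); D=cv2.warpPerspective(I,M,(480,480),flags=2)
    g=D.astype(float); R_,G_,B_=g[...,0],g[...,1],g[...,2]
    v,u=np.mgrid[:480,:480]
    gm=(G_-np.maximum(R_,B_)>40); rm=(R_-np.maximum(G_,B_)>60)
    f=lambda m:(np.nan,np.nan) if m.sum()<50 else ((u[m].mean()-240)/S,(v[m].mean()-240)/S)
    if fn: cv2.imwrite('pics/'+fn,D[:,:,::-1])
    return D,f(gm),f(rm),gm,rm
E
python3 - <<'E'
from h import *
out=[]
for cam,f in(('top','t0'),('top','t7'),('scene','s0'),('scene','s7')):
    I=np.ascontiguousarray(cv2.imread(f'pics/{f}.png')[:,:,::-1]); D,g,r,_,_=dial(cam,I); print(cam,f,np.round(g,1),np.round(r,1)); D=D.copy(); cv2.circle(D,(240,240),232,(255,0,255),1); out.append(cv2.resize(D[:,:,::-1],(400,300) if 0 else (300,300)))
cv2.imwrite('pics/c8.png',np.vstack([np.hstack(out[:2]),np.hstack(out[2:])]))
E
```

```text
top t0 [  1.9 -19.8] [-14.  -11.7]
top t7 [  1.9 -19.8] [-14.  -11.7]
scene s0 [  2.5 -21.6] [-13.4 -13.3]
scene s7 [  2.5 -21.6] [-13.4 -13.3]
```

View pics/c8.png

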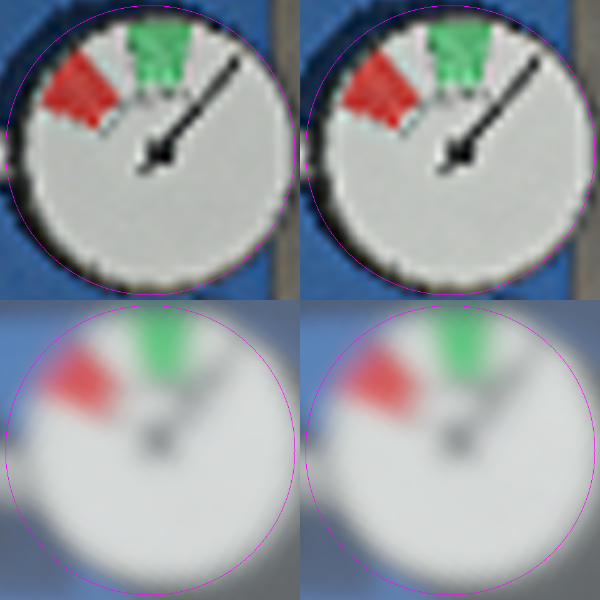

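```bash
cat >> h.py <<'E'
def pointer(I):
    D=dial('top',I)[0].max(2).astype(float)   # dark in every channel = pointer
    th=np.radians(np.arange(20,175,.5)); rr=np.arange(35,125,2)
    best=None
    for cu in (252,253,254):
        for cv in (243,245,247):
            m=np.array([D[(cv-rr*np.sin(t)).round().astype(int),(cu+rr*np.cos(t)).round().astype(int)].mean() for t in th])
            i=m.argmin()
            if best is None or m[i]<best[0]: best=(m[i],th[i],np.median(m))
    return best[1]-A0, best[0], best[2]
A0=0.
def readp(fn=None):
    I=viewer.read_camera('top'); 
    if fn: cv2.imwrite('pics/'+fn,I[:,:,::-1])
    return np.round(pointer(I),3)
E
python3 - <<'E'
import h,numpy as np,cv2
for f in('t0','t7','t1','t2'): print(f,h.pointer(np.ascontiguousarray(cv2.imread(f'pics/{f}.png')[:,:,::-1])))
E
python3 - <<'E'
from h import *
r,a=ori(-gy,1,0.); 
grip(0.0,30)
robot.movep(G(35,-150,150)-[0,0,L],r); st('above lug')
robot.servo_line(G(35,-150,58)-[0,0,L],feed=150); f0=st('behind lug')['contact_force']
robot.servo_line(G(35,-134,58)-[0,0,L],feed=60)
for y in range(-132,-112,2):
    robot.servo_line(G(35,y,58)-[0,0,L],feed=40); o=robot.observe(); f=o['contact_force']-f0
    if f@gy<-4: break
e=o['tcp_pos']-O; print('contact y cmd',y,'act',e@gy,f.round(1),o['t'],readp('t8.png'))
E
```

```text
t0 (np.float64(0.8639379797371931), np.float64(56.55555555555556), np.float64(181.60000000000002))
t7 (np.float64(0.8639379797371931), np.float64(61.8), np.float64(189.51111111111112))
t1 (np.float64(0.8639379797371931), np.float64(38.6), np.float64(101.06666666666666))
t2 (np.float64(0.8639379797371931), np.float64(63.68888888888889), np.float64(131.14444444444445))
above lug 29.52 [635.3 -93.2 112. ] [-0.3  0.6  0.3] 0.005
behind lug 30.29 [636.3 -93.6  20.8] [-0.2 -0.4  0.8] 0.003
contact y cmd -128 act -130.12479178698183 [ 0.9 -4.9 -0.4] 31.4583 [  0.864  64.822 196.422]
```

```bash
sed -i 's/^A0=0\./A0=0.864/' h.py; python3 - <<'E'
from h import *
Z=58-L
robot.servo_line(G(35,-61,Z),feed=35); o=st('at'); 
y=-61; p=readp('t9.png'); print((o['tcp_pos']-O)@gy,p)
while y<-45 and p[0]<0.12:
    y+=1.; robot.servo_line(G(35,y,Z),feed=15); p=readp(); o=robot.observe(); print(y,round((o['tcp_pos']-O)@gy,2),o['contact_force'].round(1),p,round(o['t'],1))
E
```

```text
at 33.58 [634.   -8.2  20. ] [ 0.3 -7.3  0.8] 0.008
-64.299287446117 [ -0.     62.778 193.322]
-60.0 -63.33 [ 0.6 -6.5  0.7] [ -0.     63.956 193.522] 33.9
-59.0 -62.39 [ 1.  -7.8  0.3] [ -0.     64.244 193.5  ] 34.2
-58.0 -61.36 [ 0.2 -7.8 -0.2] [ -0.     61.556 193.478] 34.5
-57.0 -60.37 [ 1.  -8.1  0.3] [ -0.     63.156 193.4  ] 34.8
-56.0 -59.38 [-0.5 -8.1  1. ] [ -0.     63.333 193.133] 35.1
-55.0 -58.4 [ 0.2 -6.3 -0. ] [ -0.     62.733 193.322] 35.4
-54.0 -57.34 [-0.3 -7.2  1.3] [ -0.     62.333 193.356] 35.7
-53.0 -56.38 [ 0.5 -7.   1.2] [ -0.     62.511 193.278] 36.0
-52.0 -55.36 [ 0.6 -7.6  0.8] [ -0.     62.6   193.511] 36.3
-51.0 -54.38 [ 0.9 -6.9  0.6] [ -0.     63.844 193.056] 36.6
-50.0 -53.36 [ 0.5 -7.2  0.2] [ -0.     62.733 193.089] 36.9
-49.0 -52.36 [-0.2 -7.1  0.9] [ -0.     62.644 193.444] 37.2
-48.0 -51.4 [ 0.5 -7.4  1.4] [ -0.     62.267 193.178] 37.5
-47.0 -50.79 [-0.1 -8.2  0.2] [ -0.     60.378 193.867] 37.8
-46.0 -50.63 [-0.2 -9.2  1.2] [5.20000e-02 6.03780e+01 1.94644e+02] 38.1
-45.0 -50.15 [  0.4 -11.    1.7] [1.57000e-01 5.21110e+01 1.94433e+02] 38.4
```

```bash
python3 - <<'E'
from h import *
Z=58-L; y=-45; p=[.157]
while y<-39 and p[0]<0.62:
    y+=.7; robot.servo_line(G(35,y,Z),feed=15); p=readp('ta.png'); o=robot.observe(); print(y,round((o['tcp_pos']-O)@gy,2),o['contact_force'].round(1),p,round(o['t'],1))
robot.hold(.4); p=readp('tb.png'); o=st('held'); print(p,(o['tcp_pos']-O)@gy)
D=dial('top',np.ascontiguousarray(cv2.imread('pics/tb.png')[:,:,::-1]),'c9.png')
E
```

```text
-44.3 -49.89 [ -0.8 -10.8   1.1] [  0.27   62.711 194.067] 38.7
-43.599999999999994 -49.47 [ -0.1 -10.5   1.2] [  0.393  64.689 194.811] 39.0
-42.89999999999999 -49.09 [  0.4 -11.8   1.7] [  0.506  66.511 193.078] 39.3
-42.19999999999999 -48.68 [  0.8 -12.9   2.4] [  0.593  61.067 192.9  ] 39.6
-41.499999999999986 -48.23 [  0.2 -12.4   1.7] [  0.707  53.111 195.044] 39.9
held 40.38 [633.8   7.8  20. ] [  0.4 -13.7   1. ] 0.003
[  0.716  53.844 194.844] -48.261718023778926
```

View pics/c9.png

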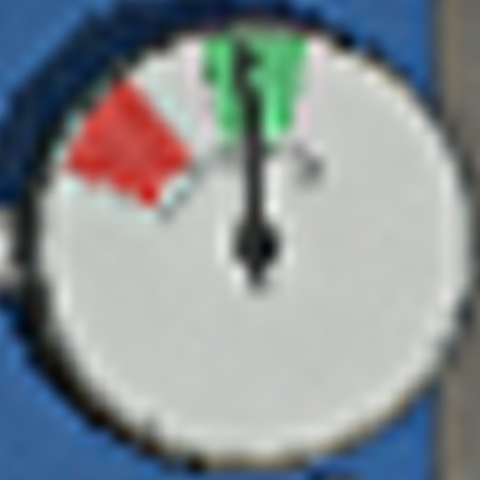

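The pointer stands in mid-green, reading 0.71. Next I back off, re-read the dial and lever, then press the lever along its arc.

```bash
python3 - <<'E'
from h import *
robot.servo_line(G(35,-60,58-L),feed=30); robot.servo_line(G(35,-60,135-L),feed=200)
print(readp('tc.png')); f0=st('up')['contact_force']
for d in viewer.pinpoint('lever_tip','top')[:2]+viewer.pinpoint('pin_mid','top')[:1]:
    P=w('top',d['at']); e=P-O; print(round(d['confidence'],2),np.round([e@gx,e@gy,P[2]],1))
yl=13.2
pt=lambda th:G(35-(51*np.cos(th)-8.5*np.sin(th)),yl,60+50*np.sin(th)+8.5*np.cos(th)-L)
robot.servo_line(pt(.95)+[0,0,22],feed=200); robot.servo_line(pt(.95)+[0,0,8],feed=100)
for th in np.arange(.92,-.07,-.07):
    robot.servo_line(pt(th),feed=40); o=robot.observe(); f=o['contact_force']-f0
    print(round(th,2),f.round(1),(o['tcp_pos']-pt(th)).round(1))
    if np.linalg.norm(f)>60: print('stop');break
print(st('end')['t'],readp('td.png'))
E
```

```text
[  0.707  53.578 195.389]
up 41.73 [632.9  -4.   95.6] [-0.4 -0.1 -0.2] 0.007
0.55 [10.6 10.1 97.5]
0.89 [-162.8  236.    14.5]
0.92 [0.1 0.5 0.3] [-0.1 -0.1 -0.2]
0.85 [-0.1  0.5  0.3] [-0.3  0.  -0. ]
0.78 [ 0.4 -0.6  0.4] [-0.4 -0.  -0.1]
0.71 [0.6 0.5 0.4] [-0.4 -0.  -0.2]
0.64 [ 0.   0.7 -0.2] [-0.4  0.  -0.2]
0.57 [ 0.8  0.  -0.1] [-0.4 -0.  -0.2]
0.5 [ 0.6  0.8 -0.2] [-0.3  0.  -0.1]
0.43 [ 0.7 -0.1  0.5] [-0.3 -0.  -0.2]
0.36 [1.4 0.9 0.2] [-0.2 -0.  -0.2]
0.29 [0.8 0.1 0.6] [-0.2  0.  -0.2]
0.22 [ 0.6 -0.1  0.4] [-0.2 -0.  -0.2]
0.15 [0.1 1.2 1.5] [-0.2  0.  -0.3]
0.08 [ 0.7 -0.   0.6] [-0.1  0.  -0.3]
0.01 [0.  0.3 0.5] [-0.2 -0.  -0.3]
-0.06 [-4.  -0.6 14.6] [0.4 0.1 1.6]
end 46.52 [581.8  68.5  29.1] [-4.3 -0.7 14.4] 0.003
46.5167 [  0.707  52.667 195.133]
```

```bash
python3 - <<'E'
from h import *
P0=G(35-51,13.2,0)
for z in (65,63.5,62):
    robot.servo_line(P0+[0,0,z-L],feed=30); o=robot.observe(); print(z,o['contact_force'].round(1),o['tcp_pos'].round(1))
    if o['contact_force'][2]>35: break
robot.hold(.2)
robot.servo_line(P0+[-5,0,140-L],feed=150); robot.servo_line(P0+[-100,-60,170-L],feed=250); robot.hold(.3); st('clear')
print(readp('te.png')); s=pic('scene','se.png')[:,:,::-1]
for cam in('scene','top'):
  for n in('lever_tip','pin_mid'):
    for d in viewer.pinpoint(n,cam)[:2]:
      P=w(cam,d['at']); e=P-O; print(cam,n,round(d['confidence'],2),np.round([e@gx,e@gy,P[2]],1))
t=cv2.imread('pics/te.png')
cv2.imwrite('pics/ce.png',np.hstack([cv2.resize(s[190:310,250:370],(400,400),interpolation=2),cv2.resize(t[200:290,270:360],(400,400),interpolation=2)]))
E
```

```text
65 [-5.5 -0.3 18. ] [581.8  68.5  28.9]
63.5 [-7.4 -1.2 25.3] [581.8  68.5  28.5]
62 [-11.   -2.3  33.7] [581.7  68.5  28. ]
clear 49.11 [482.2   9.2 131.5] [ 0.6 -0.3  0. ] 0.005
[  0.716  49.6   190.2  ]
scene lever_tip 0.47 [-14.5  17.9  70.2]
scene pin_mid 0.67 [-159.   237.5   14.3]
scene pin_mid 0.58 [-134.3   23.    13.2]
top lever_tip 0.66 [-14.5   7.8  65.8]
top pin_mid 0.9 [-162.4  235.4   13.3]
top pin_mid 0.85 [-134.1   20.1   10.4]
```

View pics/ce.png

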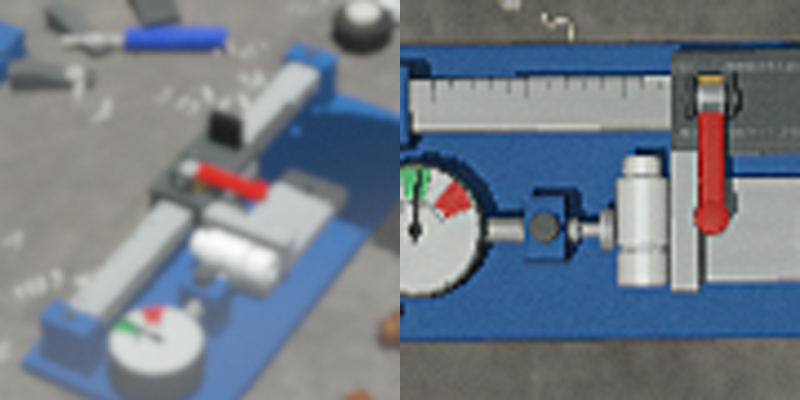

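```bash
python3 - <<'E'
from h import *
robot.job_done(); st('done')
E
```

```text
the job is handed in; nothing more can be done
the job is handed in; nothing more can be done
```

The gauge is set to the white pin and locked, and I handed the job in at about 49 s of the 70 s allowed. No verdict is reported, so what follows rests on my own last checks.

**What I did:** I picked up the white pin lying by itself, leaving the orange and brown look-alikes and the tray alone. I laid it on the work rest and let go, then pushed the thumb lug in small steps while reading the dial from the top camera. Last, I pressed the red lever down along its arc until it met a firm stop at about 34 N, and backed clear.

**Last checks:**
- **Pointer:** it read 0.72 rad once I was clear, about mid-green. It was 0.71 before locking, and no reading at any step went above 0.72.
- **Lever:** the tip was found 66 to 70 mm over the bench, against 68.5 mm when fully down. The picture shows it lying flat.
- **Pin:** it looks square and centred between jaw and anvil in the picture. The network did not find its position there after clamping, so that rests on the picture alone.
- **Bystanders:** I did not re-measure them. I felt no unexpected contact.

**What went wrong or disagreed:**
- **First grasp missed:** the real fingertips lie about 38 mm short of the reported TCP. I found this from the pictures, confirmed it with a gentle touch on bare bench, and corrected for it.
- **Lever force:** I felt nothing on the lever until the very end of its arc, so the picture rather than the force confirms that it went down. The stop came about 1 to 2 mm lower than the stated height, so the 38 mm correction may be slightly small.

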